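Clamp a pocket watch in the tilted timing microphone

TASK

Put the pocket watch in the timing microphone, dial outwards and twelve o'clock uppermost, so that it lies flat on the rubber rest, held between the sprung upper jaw and the lower stop. Handle it gently: grip it lightly by the sides of its case, do not knock or press it hard against the holder, and ease it down on to the stop under control instead of letting the jaw fling it there; leave the other things on the bench where they are.

Things in the scene. Friction and masses are not known exactly. Their poses are not given: they have to be found in the camera images.
- watch: Steel pocket watch, dial up on the cushion. Round case 58 mm across, 14.5 mm thick; its side is a straight band 3 to 12.5 mm above the flat underside. 100 to 170 g. Origin: centre of the underside; z out of the dial, x to twelve. Delicate: bears at most 25 N from each of two fingers, and 25 N against the holder (all contacts added up), where it must move slower than 0.08 m/s. Grip it along its y.
- twelve (a point): Point on the case edge at twelve o'clock, 29 mm from the case axis, 8 mm above the underside; axes as the watch's. Here a stem (9 mm thick), a crown (13 mm thick, to 46 mm from the case axis) and a flat folded bow (24 mm wide, to 59 mm from the case axis) stand out at mid thickness.
- cushion: Round casing cushion fixed to the bench, under the watch: foot 60 mm wide and 8 mm high, then a column 40 mm wide; top 32 mm above the bench. It is narrower than the watch: fingers can reach 20 mm below the watch's underside. Origin: centre of its underside.
- stand: Fixed base of the timing microphone: grey block 120 x 80 x 26 mm with a column (34 x 26 mm) that carries the tilted head on a pivot 85 mm above the bench, 42 mm behind the rest's face. Origin: centre of its underside; x points up the head's slope as seen from above; the head faces the other way.
- rest (a point): Centre of the upper face of the head's rubber rest (32 mm along x, 24 along y). z square out of the face, leaning 26 to 37 degrees from vertical; x up the slope; y level. The watch belongs flat on this face, its x along this x, its centre within 3 mm of y = 0. The tilt is locked. Beside the rest the head is at most 30 mm wide, so fingers on the watch's sides can reach 25 mm below the face.
- fork (a point): On the head, at the rest's height, 30 mm up the slope from the rest's centre, axes as rest; a fixed point near the sprung jaw. Jaw (up the slope) and stop (down the slope) are forks of two posts with smooth nylon faces 12 mm wide that bear on the case band 40 degrees either side of x. The gap between a fork's posts is 28 mm; the watch's stem and bow lie in the jaw's.
- jaw (a joint): How far the jaw is pushed back up the slope, m: 0 shut to 0.031. Slides along rest's x; its spring pushes down the slope with 2 N plus 100 N/m. Posts rise 20 mm above the rest's face. A watch bearing on both posts has its centre at x = this - 0.014 in rest. At 0.027 to 0.030 it clears the stop wherever it is. Clamped: 0.004 to 0.024, about 10 N in all.
- stop_zone (a point): On the head, at the rest's height, 30 mm down the slope from the rest's centre, axes as rest; a fixed point that does NOT follow the stop. The stop's posts rise 8 mm above the rest's face. It is locked where the last user left it, not reported: a watch against it has its centre anywhere from x = -10 to +10 mm in rest. Find it by touch, easing the watch down the rest.
- dust_cover: Bystander: round glass dust cover with a knob, 90 mm wide, 77 mm high. Origin: centre of its underside.
- tweezers: Bystander: steel tweezers lying flat, 137 mm long along x, 9 mm high. Origin under the middle.
- screwdriver: Bystander: screwdriver lying along its x, 130 mm long.
- oil_pots: Bystander: small black block with two white oil pots, 62 x 26 mm, 22 mm high. Origin: centre of its underside.
Things that resemble listed ones, but are neither listed nor needed, are in the scene too. There is more than one size of the watch; the one meant has the size given above.

How it is judged:
By the outcome, as a careful person would: the job done as asked, in the order asked, and still so for the second after the job is handed in, with the robot touching nothing.
It also fails if it takes over 58 s, if anything falls off the work surface, if the arm or the gripper's body presses on something with over 40 N, if the wrist force passes 120 N, or if a joint passes its speed limit or range.

ROBOT

A 7-joint arm with a two-finger parallel gripper is mounted at the origin on the work surface. World frame = base frame: x ahead of the robot, y to its left, z up, the work surface at z = 0. Lengths are in m, angles in rad, forces in N, time in s.
With the tool pointing down it reaches from about 0.425 to 0.825 m from the base axis. Payload 3.6 kg.
Tool frame: the origin (TCP) lies where the fingers leave the gripper's body, on its centre line; the fingertips stand 73 mm ahead of it and the grasp point (between the pads) lies 54 mm ahead of it; x points along the fingers, y is the direction in which the jaws open and shut, and the axes are right-handed (so a half turn about x gives the same grasp; the last joint's range is limited). The gripper opens to 85 mm and grips with 20 to 120 N. Pads are 22 mm wide; open, the fingers measure 114 mm over their backs; the gripper's body (76 mm by 85 mm) begins 54 mm behind the grasp point. The pads swing forward as they close: fully open they stand 13 mm farther back than shut.
Start: joints at [1.167, 0.615, -0.013, 1.423, 0.008, 1.103, -0.04], TCP at [0.239, -0.604, 0.304] pointing down, gripper open.
Joint ranges: [-3.12, 3.12], [-0.3, 2.06], [-1.34, 1.32], [0.26, 2.42], [-1.36, 4.5], [0.01, 1.98], [-2.84, 2.84]. Speed limits (rad/s): [2.79, 2.79, 3.14, 3.14, 3.14, 3.14, 3.14].

INTERFACE

Orientations are given as a unit quaternion [x, y, z, w].
In Python, from station import arm, snapshot, camera_info, ticket gives the robot as it stands. Calls block until the motion is done:
- arm.movep(position, orientation): joint-space move of the TCP to a pose.
- arm.line_to(position, velocity=0.15, ori=None): straight line of the TCP; ori=None keeps the orientation; velocity is the mean speed in m/s.
- arm.move_j(angles): joint-space move.
- arm.move_gripper(opening, effort=None): opening from 0.0 (shut) to 1.0 (fully open); effort is the grip in N (None keeps the last); returns when the fingers have stopped.
- arm.pause(seconds).
- arm.ik(position, orientation): joint angles nearest the present ones, or None.
- snapshot(name): name is "scene" or "top"; returns the picture (420x560x3 uint8, blue, green, red); there is no depth.
- camera_info(name): a dict with "fx", "fy", "cx", "cy" (pixels), "dist_coeffs" ([k1, k2, p1, p2, k3] as OpenCV has them; the pictures are not rectified), "R" (3x3) and "t" (3): a world point X has camera coordinates R X + t. Camera axes: x right, y down, z forward; pixel columns grow to the right and rows downward; lengths in m; the calibration is good to about 2 mm. A picture is of the moment at which its call begins. camera_info takes no time and is no camera call.
A pose or a line that the arm cannot do raises arm.MotionError and nothing moves.
- ticket.finish_job(): hands the job in, once; it reports no verdict.
Readings, each from a call of its own:
- arm.read_time(): time.
- arm.read_joint_positions(): joint angles.
- arm.read_dq(): joint speeds.
- arm.read_effort(): joint torques, N m.
- arm.read_tool_pos(): TCP position.
- arm.read_eef_rot(): TCP orientation.
- arm.read_ft_force(): force on the tool from outside, world axes, zero at the start.
- arm.read_wrist_torque(): the same for the moment, N m.
- arm.read_opening(): opening from 0.0 (shut) to 1.0 (fully open).
Only numpy, scipy, OpenCV 4.12 (cv2) and the standard library are available. Lean on these libraries where they do the work, as an engineer would, in place of code of your own. Each camera call takes 0.05 s, during which the arm holds its last target. There are 200 camera calls.

## Working session

There is one attempt and no reset: what is moved stays moved. The work goes in short steps, each a Python script; the robot and the scene stay as the last script left them, time stands still between calls to the robot, and variables do not carry over. Pictures are saved under pics/ and viewed, about 8 in all and at most 12, crops included, and the job is handed in when it is done.

```bash
ls; mkdir -p pics; python3 - <<'E'
from station import arm, snapshot, camera_info
import cv2, json
for n in("scene","top"):
    cv2.imwrite(f"pics/{n}0.png",snapshot(n))
    c=camera_info(n);print(n,{k:(v.tolist() if hasattr(v,'tolist') else v) for k,v in c.items()})
print(arm.read_time(),arm.read_tool_pos(),arm.read_eef_rot())
E
```

```text
pics
scene {'fx': 381.28115501076365, 'fy': 381.28115501076365, 'cx': 280.3071891152289, 'cy': 207.64853394422948, 'dist_coeffs': [-0.10539725255413998, 0.0, 0.0, 0.0, 0.0], 'R': [[-0.6969141978233148, 0.7169546957471421, 0.01692823435590703], [0.4978191389020039, 0.5006255465405351, -0.7082020665698864], [-0.5162235037415024, -0.4851288760701773, -0.7058068204457463]], 't': [0.461275893377612, -0.19646356268192308, 1.043108727663077]}
top {'fx': 466.99799273575263, 'fy': 466.99799273575263, 'cx': 283.30574871771404, 'cy': 205.2606086222641, 'dist_coeffs': [-0.030642633649325512, 0.0, 0.0, 0.0, 0.0], 'R': [[-0.008102831546694767, -0.9999565541451562, 0.004608030281078804], [-0.9877439375415848, 0.007285387824864854, -0.1559129147123075], [0.15587256965474028, -0.005814890058011672, -0.9877600564321483]], 't': [-0.05584892263777652, 0.5780574056663322, 0.873991865481922]}
0.1 [ 0.23900736 -0.60389884  0.30283017] [-0.69443242 -0.13329576  0.69474192 -0.13164164]
```

View pics/scene0.png

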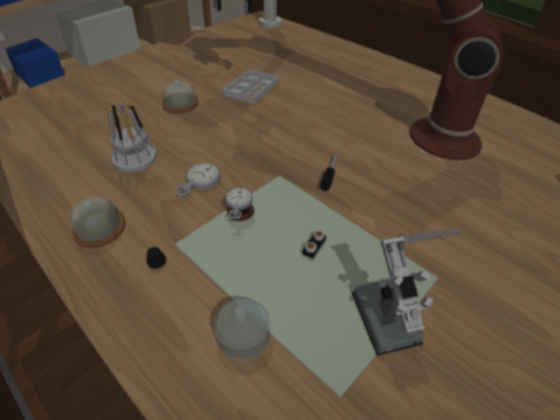

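View pics/top0.png

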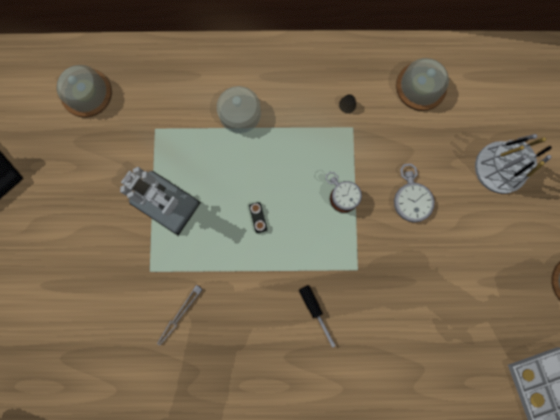

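Candidates for the watch: the small one on the cushion at top (346,195) / scene (239,200), and the larger pocket watch lying on the bench at top (414,202) / scene (203,176). The stand is at top (160,200) / scene (395,300). I'm checking both in one crop mosaic.

```bash
cat > h.py <<'E'
import numpy as np, cv2
from scipy.spatial.transform import Rotation as Rn
from station import arm, snapshot, camera_info
def cam(n):
    c=camera_info(n);K=np.array([[c['fx'],0,c['cx']],[0,c['fy'],c['cy']],[0,0,1.]])
    return K,np.array(c['dist_coeffs'],float),np.array(c['R']),np.array(c['t'])
def ray(n,uv):
    K,d,R,t=cam(n);p=cv2.undistortPoints(np.array([[uv]],float),K,d)[0,0]
    v=R.T@np.array([p[0],p[1],1]);return -R.T@t,v/np.linalg.norm(v)
def onz(n,uv,z):
    o,v=ray(n,uv);return o+v*(z-o[2])/v[2]
def tri(a,b):  # top uv, scene uv
    A=np.zeros((3,3));B=np.zeros(3);L=[ray('top',a),ray('scene',b)]
    for o,v in L:
        P=np.eye(3)-np.outer(v,v);A+=P;B+=P@o
    X=np.linalg.solve(A,B);return X,[round(1e3*np.linalg.norm(np.cross(X-o,v)),1) for o,v in L]
def proj(n,X):
    K,d,R,t=cam(n);return cv2.projectPoints(np.atleast_2d(np.array(X,float)),cv2.Rodrigues(R)[0],t,K,d)[0].reshape(-1,2)
E
python3 - <<'E'
import cv2,numpy as np
from h import *
T=cv2.imread('pics/top0.png');S=cv2.imread('pics/scene0.png')
def crop(I,x,y,w,h,s):
    c=cv2.resize(I[y:y+h,x:x+w],None,fx=s,fy=s,interpolation=cv2.INTER_CUBIC)
    c=cv2.convertScaleAbs(c,alpha=1.5)
    for i in range(0,w,10): cv2.line(c,(i*s,0),(i*s,8 if i%50 else 16),(0,0,255),1)
    for i in range(0,h,10): cv2.line(c,(0,i*s),(8 if i%50 else 16,i*s),(0,0,255),1)
    return c
a=crop(T,310,160,66,50,6);b=crop(T,112,155,100,75,4)
c=crop(S,217,178,66,50,6);d=crop(S,350,225,100,75+58,4)
def fit(i,w,h):
    o=np.zeros((h,w,3),np.uint8);i=i[:h,:w];o[:i.shape[0],:i.shape[1]]=i;return o
M=np.hstack([np.vstack([fit(a,396,300),fit(c,396,300)]),fit(b,400,600)])
M[300:,396:796]=fit(b,400,600)[300:] 
cv2.imwrite('pics/m1.png',M);cv2.imwrite('pics/m2.png',d)
print(onz('top',(346,195),.046),onz('top',(414,202),.015))
E
```

```text
[ 0.59714511 -0.18442671  0.046     ] [ 0.58719456 -0.32779444  0.015     ]
```

View pics/m1.png

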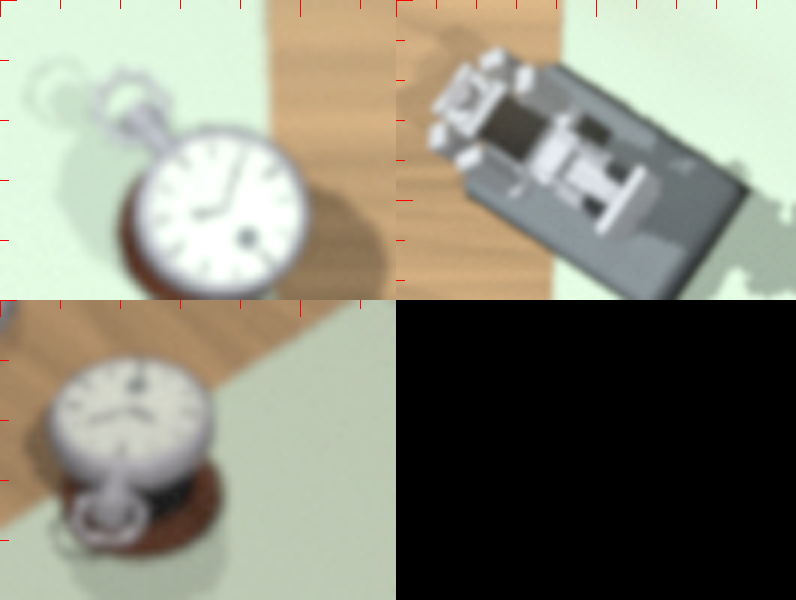

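View pics/m2.png

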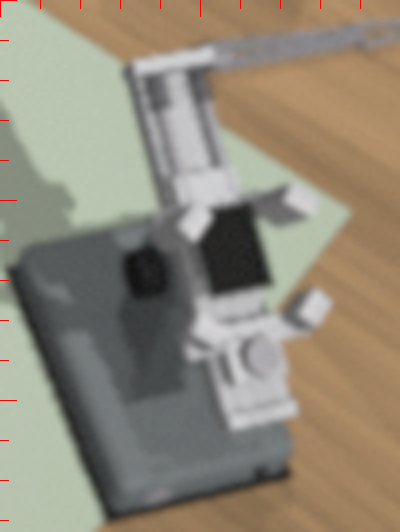

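Cushion watch chosen: dial ~29 px across, about 58 mm at its height, and it stands on the cushion. The one at (414,202) is larger and on the bench. Its bow points up-left in top. The stand's low end with the stop is to the up-left in top. The rest (black) is at top (141,188), scene (409,287). Jaw posts are near top (144,174) and (130,195), stop posts at (136,170) and (122,189).

```bash
python3 - <<'E'
from h import *
np.set_printoptions(precision=4,suppress=True)
tp=lambda x,y:((x-396+.5)/4-.5+112,(y+.5)/4-.5+155)
sp=lambda x,y:((x+.5)/4-.5+350,(y+.5)/4-.5+225)
P={'stopA':(tp(493,60),sp(205,330)),'stopA2':(tp(493,60),sp(315,305)),'stopB':(tp(437,137),sp(315,305)),
'jawA':(tp(525,78),sp(195,222)),'jawB':(tp(468,160),sp(298,200)),
'rest':(tp(513,134),sp(236,249)),'barA':(tp(648,170),sp(128,68)),'barB':(tp(603,230),sp(215,50)),
'lowA':(tp(470,65),sp(232,425)),'lowB':(tp(435,105),sp(295,408)),'knob':(tp(465,97),sp(263,355))}
for k,(a,b) in P.items():
    X,r=tri(a,b);print(k,X,r)
print('block z26');
for c in ((557,63),(747,188),(670,300),(465,195)): print(onz('top',tp(*c),.026))
# watch: bright dial centroid
T=cv2.imread('pics/top0.png');S=cv2.imread('pics/scene0.png')
g=cv2.cvtColor(T,cv2.COLOR_BGR2HSV)
w6=lambda x,y:((x+.5)/6-.5+310,(y+.5)/6-.5+160)
s6=lambda x,y:((x+.5)/6-.5+217,(y-300+.5)/6-.5+178)
print('dial',tri(w6(222,210),s6(132,417)),onz('top',w6(222,210),.0465))
print('bow',onz('top',w6(133,100),.040),'crown',onz('top',w6(150,125),.040), onz('scene',s6(110,516),.040))
for n,I in(('top',T),('scene',S)):
    hsv=cv2.cvtColor(I,cv2.COLOR_BGR2HSV);c=(346,195) if n=='top' else (239,198)
    m=((hsv[...,1]<45)&(hsv[...,2]>115)).astype(np.uint8);m2=np.zeros_like(m);cv2.circle(m2,c,24,1,-1);m=m*m2
    k,l,st,ce=cv2.connectedComponentsWithStats(m);i=1+np.argmax(st[1:,4]);
    co=max(cv2.findContours((l==i).astype(np.uint8),0,1)[0],key=len);print(n,st[i],ce[i],cv2.fitEllipse(co),onz(n,cv2.fitEllipse(co)[0],.0465))
E
```

```text
stopA [0.6347 0.2099 0.1179] [np.float64(0.6), np.float64(0.6)]
stopA2 [0.6238 0.2201 0.1399] [np.float64(17.1), np.float64(17.1)]
stopB [0.5986 0.2339 0.1189] [np.float64(0.4), np.float64(0.4)]
jawA [0.6194 0.1871 0.146 ] [np.float64(0.2), np.float64(0.2)]
jawB [0.5833 0.2101 0.1449] [np.float64(1.0), np.float64(1.0)]
rest [0.5992 0.1995 0.12  ] [np.float64(0.3), np.float64(0.3)]
barA [0.5774 0.1306 0.1475] [np.float64(0.2), np.float64(0.2)]
barB [0.5499 0.1499 0.1512] [np.float64(1.3), np.float64(1.3)]
lowA [0.6397 0.2328 0.0846] [np.float64(0.9), np.float64(0.9)]
lowB [0.6198 0.2471 0.0882] [np.float64(0.5), np.float64(0.5)]
knob [0.62   0.228  0.1039] [np.float64(0.8), np.float64(0.8)]
block z26
[0.6546 0.2068 0.026 ]
[0.5893 0.1085 0.026 ]
[0.533  0.1459 0.026 ]
[0.5868 0.2509 0.026 ]
dial (array([ 0.598 , -0.1854,  0.0432]), [np.float64(0.7), np.float64(0.7)]) [ 0.5979 -0.1855  0.0465]
bow [ 0.6366 -0.1578  0.04  ] crown [ 0.628  -0.1633  0.04  ] [ 0.6327 -0.1564  0.04  ]
top [ 322  171   39   49 1205] [341.7842 193.4938] ((342.38580322265625, 193.9495391845703), (35.05031204223633, 45.51320266723633), 176.73243713378906) [ 0.5992 -0.1773  0.0465]
scene [227 188  24  18 323] [238.322  196.3839] ((238.34693908691406, 196.356201171875), (16.80643653869629, 22.929622650146484), 85.88804626464844) [ 0.5987 -0.184   0.0465]
```

```bash
cat >> h.py <<'E'
AZ=np.radians(-123.6); WC=np.array([.598,-.185,.032]); WAZ=np.radians(36.5)
def frame(az,th):  # x up slope at azimuth az, tilted th
    h=np.array([np.cos(az),np.sin(az),0]);u=np.array([0,0,1.])
    x=h*np.cos(th)+u*np.sin(th);z=-h*np.sin(th)+u*np.cos(th)
    return np.column_stack([x,np.cross(z,x),z])
def tool(F,flip=1):  # tool quat for watch frame F
    x=-F[:,2];y=flip*F[:,1];return Rn.from_matrix(np.column_stack([x,y,np.cross(x,y)])).as_quat()
E
python3 - <<'E'
from h import *
np.set_printoptions(precision=3,suppress=True)
tp=lambda x,y:((x-396+.5)/4-.5+112,(y+.5)/4-.5+155)
sp=lambda x,y:((x+.5)/4-.5+350,(y+.5)/4-.5+225)
for a in ((592,130),):
  X,r=tri(tp(*a),sp(146,270));h=np.array([np.cos(AZ),np.sin(AZ)]);print(X,r,(X[:2]-[.5992,.1995])@h, (X[:2]-[.5992,.1995])@[-h[1],h[0]])
R0=np.array([.5992,.1995,.120])
for th in (28,):
 F=frame(AZ,np.radians(th));W=frame(WAZ,0)
 for fl in (1,-1):
  qp,qg=tool(F,fl),tool(W,fl)
  for nm,p,q in (('grasp',WC+[0,0,.0577],qg),('pregrasp',WC+[0,0,.14],qg),('place',R0+F@[0,0,.0577],qp),('pre',R0+F@[-.019,0,.11],qp)):
   j=arm.ik(p,q);print(fl,nm,None if j is None else np.array(j))
E
```

```text
[0.607 0.173 0.086] [np.float64(1.0), np.float64(1.0)] 0.017752109574478016 0.021401336177643383
1 grasp [ 0.842  1.147 -1.154  1.662  1.148  1.153  1.57 ]
1 pregrasp [ 0.843  1.007 -1.152  1.618  0.98   1.193  1.672]
1 place [-0.363  0.928 -0.213  1.252  0.381  1.443 -1.257]
1 pre [-0.372  0.957 -0.283  1.08   0.41   1.602 -1.265]
-1 grasp [ 0.31   0.836 -0.075  1.68   0.095  0.629 -0.752]
-1 pregrasp [ 0.325  0.722 -0.1    1.636  0.093  0.788 -0.75 ]
-1 place [-0.012  1.172 -1.152  1.237  0.987  1.827  1.453]
-1 pre [-0.093  1.165 -1.151  1.066  0.987  1.922  1.521]
```

Knob pivot gives z = 86 mm (85 stated) and a tilt of about 25–28°, so the stand model is consistent. I'll go for the grasp.

```bash
python3 - <<'E'
from h import *
np.set_printoptions(precision=4,suppress=True)
q=tool(frame(WAZ,0),1)
arm.move_gripper(1.0,20)
arm.movep(WC+[0,0,.15],q);print(arm.read_time())
arm.line_to(WC+[0,0,.0577],.12);print(arm.read_time(),arm.read_ft_force())
cv2.imwrite('pics/g_top.png',snapshot('top'))
f0=np.array(arm.read_ft_force())
arm.move_gripper(0.6,20);print(arm.read_time(),arm.read_opening(),arm.read_ft_force()-f0)
cv2.imwrite('pics/g_sc.png',snapshot('scene'))
T=cv2.imread('pics/g_top.png')[160:235,300:400];S=cv2.imread('pics/g_sc.png')[150:225,190:290]
cv2.imwrite('pics/g.png',cv2.convertScaleAbs(np.hstack([cv2.resize(i,(400,300),interpolation=2) for i in(T,S)]),alpha=1.5))
E
```

```text
2.35
3.2667 [0.8406 0.2815 0.4781]
3.6917 0.6649521399374272 [-0.2728 -0.0889  2.8996]
```

View pics/g.png

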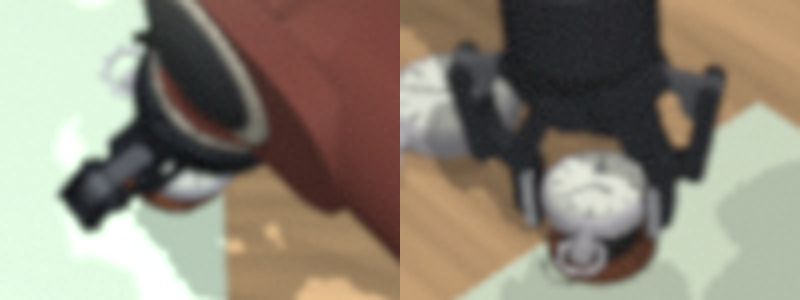

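```bash
cat >> h.py <<'E'
TH=np.radians(27.5); R0=np.array([.5992,.1995,.1215]); F=frame(AZ,TH)
D=.05775 # TCP ahead of the underside
def tcp(x,y,z): return R0+F@np.array([x,y,z+D])   # underside-centre position in rest -> TCP
def here(): return F.T@(np.array(arm.read_tool_pos())-R0)-[0,0,D]
def fr(): return F.T@np.array(arm.read_ft_force())
def look(name,t=(95,140,120,90),s=(350,220,120,90)):
    o=[]
    for n,(x,y,w,h) in(('top',t),('scene',s)):
        I=snapshot(n);cv2.imwrite(f'pics/{name}_{n}.png',I)
        o.append(cv2.convertScaleAbs(cv2.resize(I[y:y+h,x:x+w],(400,int(400*h/w)),interpolation=2),alpha=1.6))
    cv2.imwrite(f'pics/{name}.png',np.hstack(o))
E
python3 - <<'E'
from h import *
np.set_printoptions(precision=4,suppress=True)
arm.move_gripper(0.5,20);print(arm.read_opening())
arm.line_to(WC+[0,0,.0577+.01],.05);print(arm.read_ft_force())
arm.line_to(WC+[0,0,.22],.15);print(arm.read_time(),arm.read_ft_force())
q=tool(F,1)
print(arm.ik(tcp(-.025,0,.05),q),arm.ik(tcp(-.025,0,.14),q))
arm.movep(tcp(-.025,0,.12),q);print(arm.read_time(),arm.read_joint_positions())
arm.line_to(tcp(-.022,0,.035),.12);print(arm.read_time(),here(),fr())
look('p1')
E
```

```text
0.6673618217478633
[-0.3954 -0.9423 -1.625 ]
5.475 [ 0.7168  0.2688 -1.8232]
[-0.3311  0.973  -0.3896  1.0726  0.4783  1.6198 -1.3146] [-0.3924  0.9858 -0.382   0.8026  0.4712  1.8537 -1.246 ]
8.0167 [-0.376   0.9785 -0.384   0.8722  0.4696  1.7973 -1.2632]
8.875 [-0.0222  0.0001  0.036 ] [-1.6104 -0.298  -1.0771]
```

View pics/p1.png

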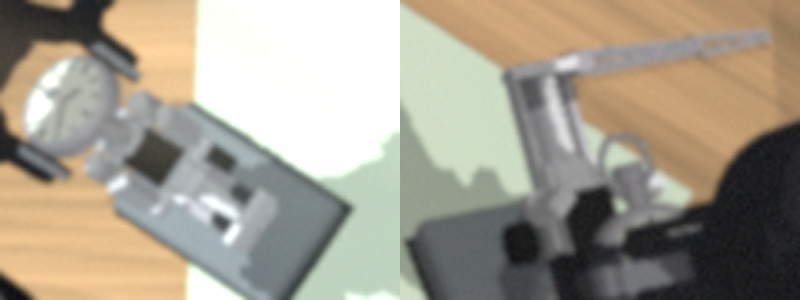

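```bash
cat >> h.py <<'E'
def overlay(name,w,out,box={'top':(95,140,100,75),'scene':(360,225,100,75)},extra=()):
    a=np.linspace(0,2*np.pi,60);s=8;o=[]
    L=[np.c_[w[0]+.029*np.cos(a),w[1]+.029*np.sin(a),0*a+w[2]+.012],
       np.array([[w[0]+u,w[1]+v,w[2]+.008] for u,v in((.029,0),(.059,0),(.059,.012),(.035,.012),(.035,-.012),(.059,-.012),(.059,0))]),
       np.array([[u,v,0] for u,v in((-.016,-.012),(.016,-.012),(.016,.012),(-.016,.012),(-.016,-.012))])]+list(extra)
    for n in('top','scene'):
        x,y,W,H=box[n];I=cv2.imread(f'pics/{name}_{n}.png')[y:y+H,x:x+W]
        I=cv2.convertScaleAbs(cv2.resize(I,None,fx=s,fy=s,interpolation=2),alpha=1.6)
        for l,c in zip(L,((0,0,255),(0,200,0),(255,255,0))):
            p=(proj(n,R0+l@F.T)-[x,y]+.5)*s-.5;cv2.polylines(I,[p.astype(np.int32)],False,c,1)
        o.append(I)
    M=np.hstack(o);cv2.imwrite(f'pics/{out}.png',cv2.resize(M,(800,int(800*M.shape[0]/M.shape[1])),interpolation=3) if 0 else np.vstack(o)[:, :])
E
python3 - <<'E'
from h import *
overlay('p1',(-.0222,0,.036),'p1o',box={'top':(95,148,100,37),'scene':(380,240,100,37)})
E
```

```text
(no output)
```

View pics/p1o.png

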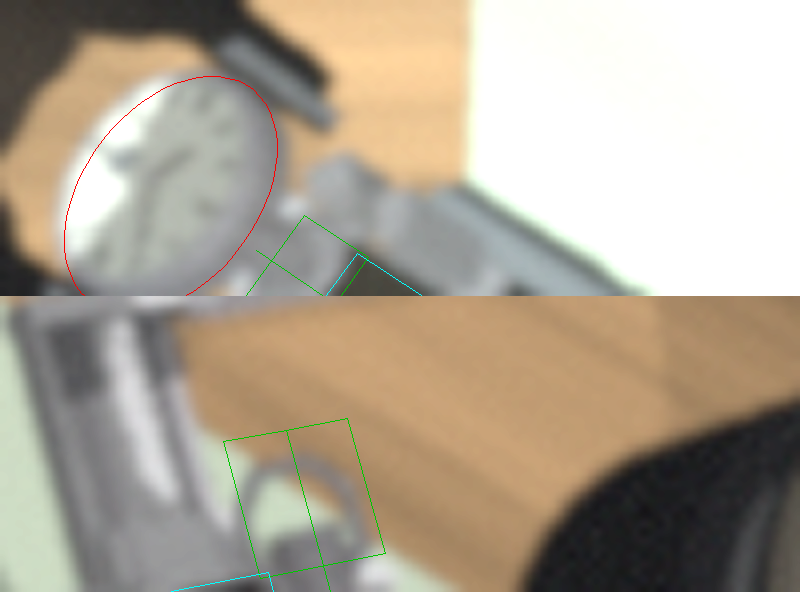

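Bow axis and yaw agree with the prediction in the scene view (ring centred at (308,500), axis at about 306). The watch sits about 3–4 mm further down the slope in the hand, which is harmless. Next I drop to ~12 mm above the face and feel for the jaw.

```bash
cat >> h.py <<'E'
def f(n=4):
    r=[]
    for _ in range(n): r.append(fr());arm.pause(.01)
    return np.mean(r,0)
def go(x,y,z,v=.03): arm.line_to(tcp(x,y,z),v)
E
python3 - <<'E'
from h import *
np.set_printoptions(precision=4,suppress=True)
go(-.024,0,.013,.06);arm.pause(.2);b=f(8);print(arm.read_time(),here(),'base',b)
x=-.024
while x<0.004:
    x+=.001;go(x,0,.013,.02);d=f()-b
    print(round(x,4),d)
    if abs(d[0])>1.5 or abs(d[2])>3: break
np.save('base.npy',b);print(arm.read_time(),here())
E
```

```text
9.7583 [-0.0238  0.0007  0.0129] base [-0.2661  2.9948 -2.5397]
-0.023 [-1.038   1.401   0.2085]
-0.022 [-2.0027  1.7621  0.5776]
10.325 [-0.0221  0.0005  0.0132]
```

```bash
python3 - <<'E'
from h import *
look('p2');
overlay('p2',(-.0221-.0035,0,.0132),'p2o',box={'top':(105,155,75,45),'scene':(385,245,75,30)})
I=cv2.imread('pics/p2o.png');print(I.shape,here(),fr())
E
```

```text
Traceback (most recent call last):
  File "h.py", line 48, in overlay
    M=np.hstack(o);cv2.imwrite(f'pics/{out}.png',cv2.resize(M,(800,int(800*M.shape[0]/M.shape[1])),interpolation=3) if 0 else np.vstack(o)[:, :])
ValueError: all the input array dimensions except for the concatenation axis must match exactly, but along dimension 0, the array at index 0 has size 360 and the array at index 1 has size 240
```

```bash
sed -i "s/^    M=np.hstack(o).*/    cv2.imwrite(f'pics\/{out}.png',np.vstack(o))/" h.py; python3 - <<'E'
from h import *
overlay('p2',(-.0221-.0035,0,.0132),'p2o',box={'top':(105,155,75,45),'scene':(385,245,75,30)})
print(here(),fr())
E
```

```text
[-0.02210511  0.00043541  0.01322006] [-2.46870544  4.56769519 -1.85439041]
```

View pics/p2o.png

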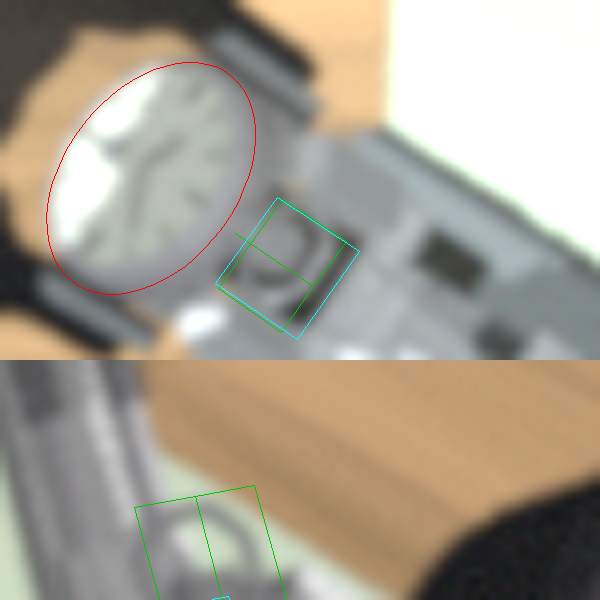

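Bow ring at top (270,250) is close to the axis, slightly to −y. A +y force on the tool means contact on the −y side. I'll centre it by touch.

```bash
python3 - <<'E'
from h import *
np.set_printoptions(precision=4,suppress=True)
go(-.024,0,.013);print(f(),here())
for y in np.arange(.0007,.0064,.0007):
    go(-.024,y,.013,.02);g=f();print(round(y,4),g,here()[1])
    if g[1]<-2.5: break
print(arm.read_time())
E
```

```text
[ 0.2618  4.6923 -0.7697] [-0.0235  0.0004  0.0131]
0.0007 [ 0.9683  4.1035 -0.5159] 0.0006155890644315387
0.0014 [ 0.5942  3.0715 -0.9923] 0.0008268439916868456
0.0021 [-0.2418  0.7424 -0.7012] 0.001133570889375139
0.0028 [-0.9672 -0.285  -1.2671] 0.0020646486834085312
0.0035 [-0.85   -2.6604 -1.523 ] 0.0024480146441455963
12.125
```

```bash
python3 - <<'E'
from h import *
np.set_printoptions(precision=4,suppress=True)
Y=.0026
go(-.024,Y,.013);b=f(8);print('b',b,here())
for x in np.arange(-.0225,.022,.0015):
    go(x,Y,.013,.025);d=f();print(round(x,4),d,here())
    if d[0]<-4 or abs(d[1])>4 or abs(d[2]-b[2])>4: break
print(arm.read_time())
E
```

```text
b [-1.0813 -1.9095 -2.1295] [-0.0242  0.0024  0.013 ]
-0.0225 [-1.1402 -2.103  -1.1522] [-0.0224  0.0024  0.013 ]
-0.021 [-1.5752 -2.7589 -1.2146] [-0.0209  0.0024  0.013 ]
-0.0195 [-1.2276 -2.9909 -1.6392] [-0.0194  0.0024  0.013 ]
-0.018 [-1.5551 -3.2071 -1.5601] [-0.018   0.0024  0.013 ]
-0.0165 [-1.7358 -2.5977 -1.9088] [-0.0164  0.0025  0.013 ]
-0.015 [-1.6183 -3.4415 -1.7968] [-0.0149  0.0026  0.013 ]
-0.0135 [-0.2771 -1.3254 -1.2676] [-0.0127  0.0036  0.013 ]
-0.012 [-0.7057  0.1872 -1.6891] [-0.0118  0.0033  0.0131]
-0.0105 [-2.2516 -0.743  -1.3524] [-0.0108  0.0024  0.0131]
-0.009 [-3.2323 -1.2545 -1.6583] [-0.0093  0.0021  0.0131]
-0.0075 [-2.8596 -2.2469 -1.7945] [-0.0076  0.0021  0.013 ]
-0.006 [-3.3117 -2.9504 -1.6906] [-0.0061  0.0022  0.013 ]
-0.0045 [-3.6366 -3.763  -1.1281] [-0.0046  0.0022  0.013 ]
-0.003 [-3.7473 -3.9038 -1.2662] [-0.0031  0.0023  0.013 ]
-0.0015 [-3.7209 -4.3754 -2.2298] [-0.0015  0.0024  0.013 ]
16.6917
```

```bash
python3 - <<'E'
from h import *
np.set_printoptions(precision=4,suppress=True)
for y in (.002,.0014,.0008,.0002,-.0004):
    go(-.0015,y,.013,.02);d=f();print(y,d,here(),F.T@np.array(arm.read_wrist_torque()))
    if d[1]>-.3: break
print(arm.read_time())
E
```

```text
0.002 [-3.7403 -3.3446 -1.0023] [-0.0014  0.0023  0.013 ] [-0.6488  1.2673  0.0081]
0.0014 [-3.7688 -1.9296 -1.7821] [-0.0013  0.0021  0.013 ] [-0.326   1.2638  0.003 ]
0.0008 [-4.056  -0.4621 -1.465 ] [-0.0013  0.0016  0.0131] [-0.0145  1.2597  0.0497]
0.0002 [-4.0422  2.5508 -1.5776] [-0.0012  0.0014  0.0131] [ 0.5357  1.2763 -0.048 ]
17.825
```

```bash
python3 - <<'E'
from h import *
np.set_printoptions(precision=4,suppress=True)
y=.0006
for x in np.arange(0,.0171,.0017):
    go(x,y,.013,.025);d=f();print(round(x,4),round(y,5),d,here())
    y+=.0002*(d[1]+.3)
    if d[0]<-9 or abs(d[1])>6 or abs(d[2]+1.4)>4: break
print(arm.read_time());np.save('y.npy',y);look('p3')
overlay('p3',(here()[0]-.0025,.0,.013),'p3o',box={'top':(105,155,75,45),'scene':(385,240,75,30)})
E
```

```text
0.0 0.0006 [-3.9123  3.5047 -1.4806] [0.0002 0.0014 0.0131]
0.0017 0.00136 [-4.44    2.7157 -1.7848] [0.0017 0.0014 0.013 ]
0.0034 0.00196 [-4.532   2.0373 -1.7901] [0.0033 0.0016 0.013 ]
0.0051 0.00243 [-4.5412  0.1008 -1.3934] [0.0049 0.0017 0.013 ]
0.0068 0.00251 [-4.628  -1.2333 -1.5574] [0.0066 0.0018 0.013 ]
0.0085 0.00233 [-4.3924 -1.899  -2.0957] [0.0084 0.0018 0.013 ]
0.0102 0.00201 [-4.841  -2.5192 -2.1438] [0.0102 0.0018 0.013 ]
0.0119 0.00156 [-5.1297 -0.7658 -2.2049] [0.012  0.0018 0.013 ]
0.0136 0.00147 [-5.4292 -0.3329 -1.8834] [0.0137 0.0017 0.013 ]
0.0153 0.00146 [-5.9668 -0.329  -2.0918] [0.0154 0.0017 0.013 ]
0.017 0.00146 [-5.3449  1.2904 -2.5441] [0.0171 0.0017 0.013 ]
20.9417
```

View pics/p3o.png

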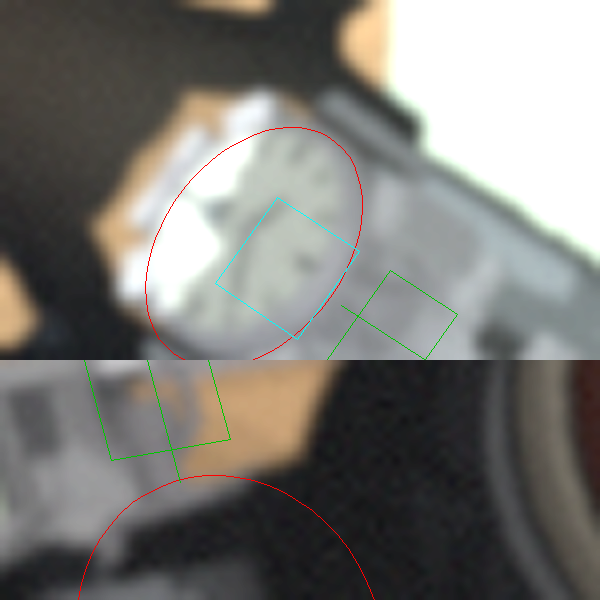

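```bash
python3 - <<'E'
from h import *
np.set_printoptions(precision=4,suppress=True)
y=.0015;z=.013
go(.017,y,z);b=f(8);print(b)
while z>-.006:
    z-=.001 if z>.0045 else .0005
    go(.017,y,z,.025);d=f();print(round(z,4),d,here(),(F.T@np.array(arm.read_wrist_torque()))[1])
    if d[2]-b[2]>3.5 or d[0]<-10 or abs(d[1])>6: break
print(arm.read_time())
E
```

```text
[-5.9972  0.7365 -2.5101]
0.012 [-5.5386  0.9139 -0.5964] [0.017  0.0016 0.0124] 1.61318204558361
0.011 [-5.5945  1.2228 -0.1028] [0.017  0.0016 0.0115] 1.626659719735247
0.01 [-5.5553  1.1738 -0.2637] [0.0169 0.0016 0.0105] 1.5848153086939814
0.009 [-5.5887  1.0679  0.4967] [0.0169 0.0016 0.0095] 1.574206383724093
0.008 [-5.3989  1.2908  0.0258] [0.0169 0.0016 0.0085] 1.5620487734319162
0.007 [-5.5206  0.9402 -0.0552] [0.0169 0.0016 0.0075] 1.5795901218198092
0.006 [-6.1638  1.3873  0.3468] [0.0169 0.0017 0.0065] 1.6264916000238314
0.005 [-5.763   1.7763 -0.0571] [0.0169 0.0016 0.0055] 1.5817810172901392
0.004 [-5.7503  1.4001 -0.1111] [0.0169 0.0016 0.0045] 1.5883439083582598
0.0035 [-5.746   1.1492  0.123 ] [0.0169 0.0016 0.0041] 1.6275031190413125
0.003 [-5.3279  1.2304  0.5561] [0.0169 0.0016 0.0036] 1.615268429530587
0.0025 [-5.8219  1.053   0.424 ] [0.0169 0.0016 0.0031] 1.5523898064217176
0.002 [-5.9192  1.0001  0.513 ] [0.0169 0.0017 0.0026] 1.582378854968021
0.0015 [-6.0469  1.1872 -0.1896] [0.0169 0.0016 0.0021] 1.633552260664127
0.001 [-5.3258  1.6215  0.8185] [0.0169 0.0017 0.0019] 1.6066082453323551
0.0005 [-4.6879  1.7661  1.9348] [0.017  0.0016 0.0017] 1.4472482447111878
25.8917
```

```bash
python3 - <<'E'
from h import *
np.set_printoptions(precision=4,suppress=True)
y=.0015;z=.0005
for _ in range(3):
    d=f()
    if d[2]>3.5: break
    z-=.0005;go(.017,y,z,.02);d=f();print(round(z,4),d,here(),(F.T@np.array(arm.read_wrist_torque()))[1])
x=.017
while x>-.012:
    x-=.001;go(x,y,z,.025);d=f();h=here();print(round(x,4),round(z,5),d,h,(F.T@np.array(arm.read_wrist_torque()))[1])
    if d[0]>1.5 : break
    if d[2]>3.5: z+=.0002
    if d[2]<1.2: z-=.0002
    if abs(d[1])>2: y+=.0001*d[1]
    if abs(d[1])>7 or d[2]>9: break
print(arm.read_time(),y,z)
E
```

```text
0.0 [-4.3026  0.7923  3.2849] [0.0171 0.0016 0.0015] 1.4515191823535312
-0.0005 [-3.8026  0.585   3.8099] [0.0171 0.0016 0.0015] 1.3241793664920083
0.016 -0.0005 [-1.8284  0.7947  7.8484] [0.0164 0.0017 0.0015] 0.8744649129551926
0.015 -0.0003 [-1.9013  0.9075  6.8244] [0.0155 0.0016 0.0015] 0.9018295055605613
0.014 -0.0001 [-1.0177  0.8238  7.1976] [0.0145 0.0017 0.0015] 0.8075621695082333
0.013 0.0001 [-0.8259  0.1568  6.6176] [0.0135 0.0017 0.0016] 0.81113420060581
0.012 0.0003 [-1.3038  0.7427  6.9917] [0.0124 0.0016 0.0016] 0.7591344701542019
0.011 0.0005 [-1.3296  0.1731  7.1285] [0.0114 0.0017 0.0016] 0.7676819596810709
0.01 0.0007 [-1.2171  0.5444  6.9551] [0.0104 0.0017 0.0016] 0.7389149852033213
0.009 0.0009 [-0.955   0.3421  6.5295] [0.0093 0.0017 0.0016] 0.7328117276050564
0.008 0.0011 [-0.6006  0.7422  6.8266] [0.0082 0.0016 0.0016] 0.7095192196761045
0.007 0.0013 [-0.7677  0.4569  6.332 ] [0.0072 0.0016 0.0017] 0.6901813349516679
0.006 0.0015 [-0.8752  0.861   6.0532] [0.0061 0.0016 0.0017] 0.7156884250266337
0.005 0.0017 [-0.9377  0.9391  6.0118] [0.005  0.0016 0.0017] 0.6854714878921049
0.004 0.0019 [-1.5787  1.0822  5.1167] [0.004  0.0016 0.0018] 0.7420475263739722
0.003 0.0021 [-1.4517  2.096   4.0188] [0.0029 0.0016 0.0018] 0.9080253853976996
0.002 0.0023 [-2.0021  1.2787  2.3571] [0.0019 0.0016 0.0018] 0.893794029506477
0.001 0.0023 [1.4248 0.4074 2.143 ] [0.0017 0.0017 0.0018] 0.23171494579666901
-0.0 0.0023 [ 6.0452 -0.7645  2.5704] [0.0014 0.0017 0.0019] -0.7705068587790227
31.375 0.0017096037825192253 0.0023000000000000004
```

The stop took the watch at about x = −1 mm, fx rising to +6 N. I'll ease the push off, release and retreat along the face normal.

```bash
python3 - <<'E'
from h import *
np.set_printoptions(precision=4,suppress=True)
go(.0006,.0016,.0023,.02);print(f(8),here())
arm.move_gripper(.72);arm.pause(.3);print(arm.read_opening(),f(),arm.read_time())
arm.move_gripper(.85);print(arm.read_opening(),f())
go(.0008,.0017,.03,.05);print(f());go(.0008,.0017,.11,.15)
arm.line_to(np.array(arm.read_tool_pos())+[-.05,-.12,.10],.25)
print(arm.read_time());look('p4')
overlay('p4',(-.0008,.0017,.002),'p4o',box={'top':(105,160,75,37),'scene':(375,250,75,37)})
E
```

```text
[ 6.4292 -0.4401  1.5224] [0.0015 0.0017 0.0019]
0.7226613173741743 [ 0.1787 -0.1113  0.1947] 32.25
0.850657993259874 [ 0.4841  0.205  -0.2617]
[-0.1832  0.0965 -0.1596]
34.7833
```

View pics/p4o.png

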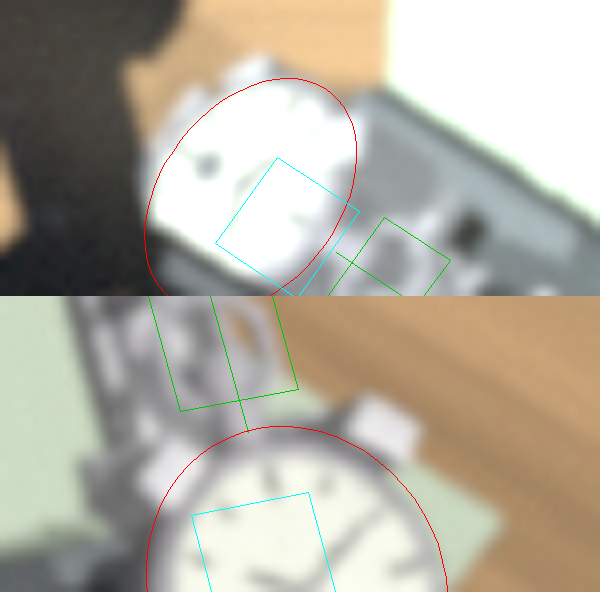

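```bash
python3 - <<'E'
from h import *
arm.line_to(np.array(arm.read_tool_pos())+[-.05,-.15,.03],.25)
for n in('top','scene'): cv2.imwrite(f'pics/p5_{n}.png',snapshot(n))
print(arm.read_time())
o=[]
for n,(x,y) in(('top',(110,155)),('scene',(375,260))):
    I=cv2.imread(f'pics/p5_{n}.png')[y:y+60,x:x+65];a=1.1 if n=='top' else 1.4
    o.append(cv2.convertScaleAbs(cv2.resize(I,None,fx=6,fy=6,interpolation=2),alpha=a))
cv2.imwrite('pics/p5.png',np.hstack(o))
E
```

```text
35.7667
```

View pics/p5.png

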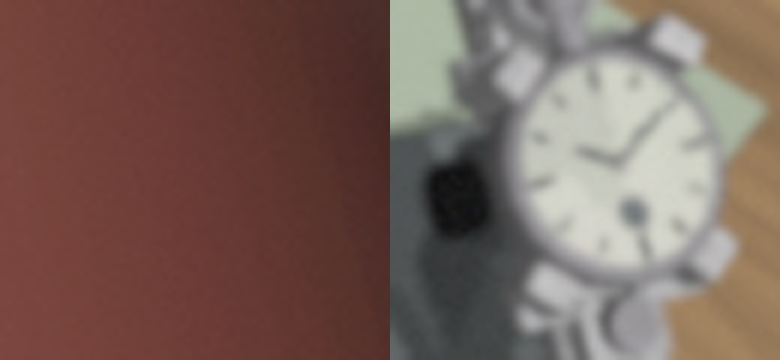

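```bash
python3 - <<'E'
from station import arm,ticket
print(arm.read_time(),arm.read_ft_force(),ticket.finish_job())
E
```

```text
the job is handed in; nothing more can be done
35.7667 [0.51513045 0.91855134 0.25544719] None
```

The 58 mm watch from the cushion is now in the timing microphone, dial outwards and twelve uppermost. I handed the job in at 35.8 s of the 58 s allowed.

- **What I did:** I gripped it by the case sides at 20 N and pushed the jaw back to about 28 mm by feel. I then lowered the watch on to the rest and eased it down the slope in 1 mm steps until the stop took it, about 1 mm below the rest's centre. After that I released it and backed the arm off along the face normal.
- **Forces:** the highest I read while it touched the holder was about 8 N at the wrist. The side force read about 0.4–0.8 N at the stop.
- **Last picture (scene camera):** the case sits between both pairs of posts. The line from six to twelve leans 16.0° in the picture; the rest's axis leans 15.6°.

**Not confirmed or not as planned:**
- The arm blocked the top camera in the final check, so I judged flatness from the scene view and the forces only.
- On the way in, the watch's bow or a finger touched a post sideways with about 3–5 N. I found the centre by touch, and the camera estimate of it was about 1.7 mm off.
- Easing the push off before release had no effect: it still read about 6 N when I opened the fingers.

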